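# Load a stool flange on its jig and start the station

## Robot

A 6-joint arm with a two-finger parallel gripper is mounted at the origin on the work surface. World frame = base frame: x ahead of the robot, y to its left, z up, the work surface at z = 0. Lengths are in m, angles in degrees, forces in N, time in s.
With the tool pointing down it reaches from about 0.35 to 0.875 m from the base axis. Payload 4.2 kg.
Tool frame: the origin (TCP) lies on the centre line of the jaws, within the pads' length; the fingertips stand 19 mm ahead of it and the grasp point (between the pads) is the TCP; x points along the fingers, y is the direction in which the jaws open and shut, and the axes are right-handed (so a half turn about x gives the same grasp; the last joint's range is limited). The gripper opens to 87 mm and grips with 3 to 60 N. Pads are 19 mm wide; open, the fingers measure 117 mm over their backs; the gripper's body (75 mm by 190 mm) begins 51 mm behind the grasp point.
Start: joints at [-53.652, 22.042, 0.453, 0, -68.411, -14.817], TCP at [0.229, -0.581, 0.242] pointing down, gripper open.
Joint ranges: [-179.83, 179.83], [-69.29, 118.12], [-61.27, 80.66], [-181.25, 117.63], [-171.15, -9.14], [-177.46, 177.46]. Speed limits (degrees/s): [159.86, 159.86, 180, 180, 180, 180].

## Interface

Orientations are given as a 3x3 rotation matrix whose columns are the frame's x, y, z axes.
In Python, from station import r, viewer, job, spotter gives the robot as it stands.
- The arm moves only by the tool play_rows, never from a script. Its argument "commands" is a list of rows, each an object of numbers: "fingers": the gripper command: -1 is fully open, 1 is shut, values between are in proportion; "tx", "ty", "tz": the shift along the tool's x, y, z normalised to -1 to 1, where 1 is 750 mm; "ax", "ay", "az": the turn, a rotation vector about the tool's x, y, z normalised to -1 to 1, where 1 is pi rad. In form: [{"fingers": .., "tx": .., "ty": .., "tz": .., "ax": .., "ay": .., "az": ..}, ...]. A call has 1 to 5 rows; each row is the pose to reach, as a shift and turn from the pose commanded when the call began, along the tool's axes at that moment, turning the shorter way round; what a row does not reach only later rows make up. A row lasts 1/12 s, in which the tool goes at most 41.7 mm and 7.16 degrees, less where a joint would pass 70% of its speed; a pose out of reach is approached as far as the arm can. A call with a number of a shift or a turn outside -1 to 1 is refused whole. A call with a gripper value outside its range is refused whole. The fingers move at their own pace and stop on an object; the grip force is fixed at half the most. Time passes only in rows, so rows that repeat a pose let the fingers close. It gives the time, the measured TCP pose, the force and the opening at its end, in the units of the state.
- r.sense(): the state, without advancing time (a new reading comes with each control period).
- viewer.capture(name): name is "scene" or "top" or "wrist"; returns a dict with "image" (480x640x3 uint8, red, green, blue), "fx", "fy", "cx", "cy" (pixels), "R" (3x3) and "t" (3): a world point X has camera coordinates R X + t; the wrist camera has in their place "mount" (4x4, takes a point from camera to tool coordinates, whose origin is the TCP and whose axes are the tool frame's). Camera axes: x right, y down, z forward; pixel columns grow to the right and rows downward; lengths in m; the calibration is good to about 2 mm. A picture is of the moment at which its call begins: read the wrist's pose just before it. There is no depth.
- job.finish_job(): hands the job in, once; it reports no verdict.
Trained networks look in a picture, given as the dict that the camera call returned (one of the last four; its "shot" number tells which), for a name from the list of things; names that differ only in an ending like _2 or _b are one class to them, and where a whole thing is asked for, a point or a joint stands for the part that bears it (a point fixed in the world has none). Each returns a list of dicts, best first, with "score" (0 to 1); they miss things now and then, are a little off and sometimes report something else, mostly with a low value. They report only what shows in the picture. A call takes as long as a camera call. They do not tell look-alikes from the thing itself.
- spotter.find_in(name, picture): "uv" ([column, row] in pixels, amid what is visible of it).
- spotter.silhouettes(name, picture): "region" (480x640 bool, what is visible of it) and "uv" ([column, row] in pixels, amid what is visible of it).
The state is a dict: "time_s": time; "joints": joint angles; "joint_velocities": joint speeds; "effort": joint torques, N m; "tcp_pos": TCP position; "ee_rot": TCP orientation; "wrist_force": force on the tool from outside, world axes, zero at the start; "moment": the same for the moment, N m; "gripper_width": opening from 0.0 (shut) to 1.0 (fully open).
Only numpy, scipy, OpenCV 4.12 (cv2) and the standard library are available. Lean on these libraries where they do the work, as an engineer would, in place of code of your own. Each camera call takes 0.05 s, during which the arm holds its last target. There are 200 camera calls.

## Task

Pull the yellow packing strip out from under the dark stool flange and leave it lying flat on the bench, off the jig board. Then turn the flange on its hub until its three holes line up with the jig's studs, and see that it goes down fully home on the hub's shoulder. Last, twist the black start switch on the white control box clockwise to its stop and let it spring back by itself; do not disturb the other things on the bench.

Things in the scene. Friction and masses are not known exactly. Their poses are not given: they have to be found in the camera images.
- jig: Chair-maker's jig, fixed to the bench, different place and heading each time. Origin: at bench height on the hub's axis, z up. Its light wood board is 18 mm thick and reaches from x = -115 to +105 mm and y = -150 to +150 mm. The packing strip sticks out on the +x side, where the board is free of fittings.
- hub_top (a point): Centre of the top of the jig's vertical brass hub, 30 mm in diameter, 61 mm above the bench. A steel shoulder ring at its foot, 48 mm in diameter, has its top 24 mm above the bench: the flange's seat.
- stud_tip (a point): Tip of one of the jig's three fixed vertical steel studs, 10 mm in diameter with bevelled tips, 44 mm above the bench. They stand 50 mm from the hub axis at +60 (this one), 180 and -60 degrees from the jig's +x axis (counter-clockwise from above positive).
- clamp (a point): Foot of one of two fixed open toggle clamps with red handles, at +120 (this one) and -120 degrees from the jig's +x axis. They reach from 113 to 185 mm from the hub axis, 34 mm wide, tops 67 mm above the bench. They need not be touched.
- flange: Dark steel flange: flat disc 140 mm in diameter, 10 mm thick, 0.3 to 0.65 kg, loose on the hub by its 31.5 mm bore. Origin: centre of the underside, z up. At the start it rests level on the stud tips (underside 44 mm above the bench), 20 to 60 degrees, either way, from lining up. Any of three ways round fits. Fully home its underside is 24 mm above the bench.
- ear (a point): Outer end, at the top, of one of the flange's three ears: 34 mm wide, straight, to 100 mm from the axis, at +60 (this one), 180 and -60 degrees from the flange's x axis. In line with each, 50 mm from the axis, is a 13 mm hole. Pushing an ear's side turns the flange on the stud tips; lined up, it drops by its own weight, and if it hangs a press of 10 N on the disc sends it home.
- strip: Yellow wooden packing strip, 115 x 24 x 14 mm (x, y, z), 0.05 kg, loose. Origin: centre of the underside. At the start it lies on the jig board, under the flange without touching it, along the jig's +x axis from 35 to 150 mm from the hub axis: its outer 45 mm overhangs the board's edge, underside 18 mm above the bench. It keeps the flange from going home.
- panel: White control box, fixed, different place and heading each time: 110 mm along its x, 100 mm along its y, 55 mm high. Origin: centre of its underside, on the bench. The start switch is in the middle of its top.
- start (a joint): Angle of the black spring-return start switch, rad: 0 at rest, grows clockwise seen from above, stop at 1.0. Vertical axis through the control box's centre. Its grip is a bar 44 mm long (along the box's x axis at rest), 14 mm wide, from 65 to 91 mm above the bench, on a round foot 34 mm in diameter. The spring (0.06 to 0.18 N m) returns it.
- mallet: Bystander: mallet lying down, yellow head 60 mm in diameter and 90 mm long (along y), green handle 200 mm long towards its -x; origin on the bench under the head's middle.
- tape: Bystander: grey roll of tape, 90 mm in diameter, 45 mm high; origin at the centre of its underside.
- glue: Bystander: red glue bottle, 60 mm in diameter, 190 mm high; origin at the centre of its underside.
- tub: Bystander: open white tub, 120 mm in diameter, 110 mm high; origin at the centre of its underside.
- screwjar: Bystander: small jar with a blue cap, 40 mm in diameter, 40 mm high, standing on the jig board near its +x, +y corner; origin at the centre of its underside.
- driver: Bystander: screwdriver with orange handle, 200 mm long along its x, 26 mm high; origin under its middle.
- offcut: Bystander: wood offcut 90 x 45 x 30 mm (x, y, z), lying on the bench beside the jig, about 130 mm to the side of the line along which the packing strip comes out; origin at the centre of its underside.
Not all that is in view belongs to the job. Of the things shaped like the strip, the yellow one is meant.

How it is judged (in metres and radians):
On the way, in this order (a step that is already met when the one before it is completed fails the run):
1. the packing strip is out and lies flat on the bench (height (world z) of strip below 0.008 m and angle between strip's own z axis and vertical below 0.12 rad), for 0.2 s.
2. the flange has gone down over the studs, fully home (z of flange in the frame of jig below 0.027 m and horizontal distance between flange and jig below 0.004 m and angle between the z axis of flange and the z axis of jig, either way round below 0.04 rad), for 0.2 s.
3. the start switch is twisted to its stop (value of joint start above 0.9 rad), for 0.1 s.
At the end, for the whole second after the job is handed in: The strip lies flat on the bench off the jig board (underside within 8 mm of the bench, level within 7 degrees); the flange is home over the studs (within 3 mm of the shoulder, level within 2.3 degrees, centred within 4 mm); the switch has sprung back to within 0.1 rad of rest; everything is still (all of step 1 and all of step 2 and linear speed of each of strip, flange below 0.02 m/s and value of joint start below 0.1 rad); the robot touches nothing.
It fails at once if a bystander (mallet, tape, glue bottle, tub, screw jar, screwdriver, offcut) is moved by more than 30 mm (distance of any of mallet, tape, glue, tub, screwjar, driver, offcut from where it was at the start of the episode above 0.03 m).
It also fails if it takes over 69 s, if anything falls off the work surface, if the arm or the gripper's body presses on something with over 40 N, if the wrist force passes 120 N, or if a joint passes its speed limit or range.

## Working session

There is one attempt and no reset: what is moved stays moved. The work goes in short steps, Python scripts to look and compute and a tool call to move; the robot and the scene stay as the last step left them, time stands still between calls to the robot, and variables do not carry over. Pictures are saved under pics/ and viewed, about 8 in all and at most 12, crops included, and the job is handed in when it is done.

Besides the shell and the picture viewer there is one more tool, called after "Emit:" as name(argument=value, ...), one argument or row to a line, values as JSON. play_rows: Moves the arm, as the interface text tells. Its arguments: {"type":"object","properties":{"commands":{"type":"array"}},"required":["commands"]}

```bash
mkdir -p pics; ls; cat > h.py <<'E'
import numpy as np, cv2
from station import r, viewer, job, spotter
def save(c,name): cv2.imwrite(f'pics/{name}.png', c['image'][:,:,::-1])
E
python3 - <<'E'
from h import *
s=r.sense(); print(s)
ims={}
for n in ['scene','top']:
    c=viewer.capture(n); ims[n]=c
    np.savez(f'{n}.npz',**c)
    print(n,c['fx'],c['cx'],c['cy'],np.round(-c['R'].T@c['t'],3),np.round(c['R'],3).tolist())
    for k in ['jig','hub_top','stud_tip','clamp','flange','ear','strip','panel','start','screwjar','offcut','mallet','tape','glue','tub','driver']:
        print(k,[(np.round(d['uv']).tolist(),round(d['score'],2)) for d in spotter.find_in(k,c)[:4]])
im=np.hstack([ims['scene']['image'],ims['top']['image']])
cv2.imwrite('pics/a.png',ims['top']['image'][:,:,::-1]);cv2.imwrite('pics/b.png',ims['scene']['image'][:,:,::-1])
E
```

```text
pics
{'time_s': 0.0, 'joints': array([-5.36503436e+01,  2.20887785e+01,  3.80597589e-01, -2.80044572e-02,
       -6.84117758e+01, -1.48152798e+01]), 'joint_velocities': array([-0.09105153,  0.05569933, -0.00364023, -0.01474769,  0.06624183,
        0.03892889]), 'effort': array([ 9.56278454e-04, -3.90662241e+01,  1.87404782e+01,  4.21992525e+00,
        1.10407703e-02, -1.89283428e-04]), 'tcp_pos': array([ 0.22920898, -0.58085208,  0.24048859]), 'ee_rot': array([[-8.74850801e-04, -3.66890730e-01,  9.30263633e-01],
       [ 1.95559189e-03,  9.30261583e-01,  3.66891760e-01],
       [-9.99997705e-01,  2.14019157e-03, -9.63515559e-05]]), 'wrist_force': array([-0.88639738,  0.34546143, -0.58095484]), 'moment': array([-0.04894523,  0.01281553, -0.02009414]), 'gripper_width': 0.9984552414287997}
scene 550.6340654268067 328.6833697289737 236.1630701118279 [ 1.303 -0.129  0.984] [[0.263, 0.965, -0.015], [0.735, -0.21, -0.644], [-0.624, 0.158, -0.765]]
jig [([292.0, 262.0], 0.7)]
hub_top [([294.0, 266.0], 0.78)]
stud_tip [([293.0, 265.0], 0.72)]
clamp [([288.0, 263.0], 0.89)]
flange [([288.0, 
[... 738 characters left out ...]
271.0], 0.62)]
hub_top [([344.0, 272.0], 0.96), ([270.0, 222.0], 0.68)]
stud_tip [([341.0, 271.0], 0.88), ([472.0, 290.0], 0.38)]
clamp [([340.0, 273.0], 0.74)]
flange [([345.0, 268.0], 0.95)]
ear [([348.0, 259.0], 0.94)]
strip [([248.0, 331.0], 0.73), ([287.0, 271.0], 0.61), ([229.0, 170.0], 0.55), ([271.0, 224.0], 0.39)]
panel [([471.0, 290.0], 0.81)]
start [([481.0, 291.0], 0.71), ([489.0, 188.0], 0.7), ([342.0, 270.0], 0.53)]
screwjar [([313.0, 322.0], 0.56)]
offcut [([269.0, 225.0], 0.73)]
mallet [([294.0, 160.0], 0.72)]
tape [([175.0, 305.0], 0.87)]
glue [([491.0, 189.0], 0.93)]
tub [([146.0, 204.0], 0.57)]
driver [([427.0, 168.0], 0.81), ([290.0, 268.0], 0.73), ([342.0, 272.0], 0.64)]
```

View pics/a.png

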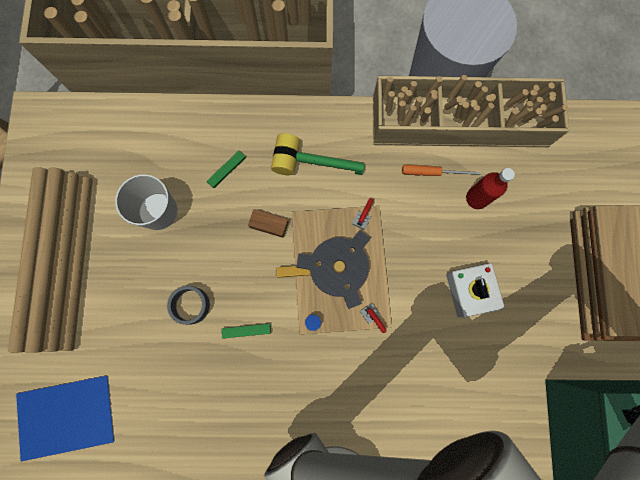

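View pics/b.png

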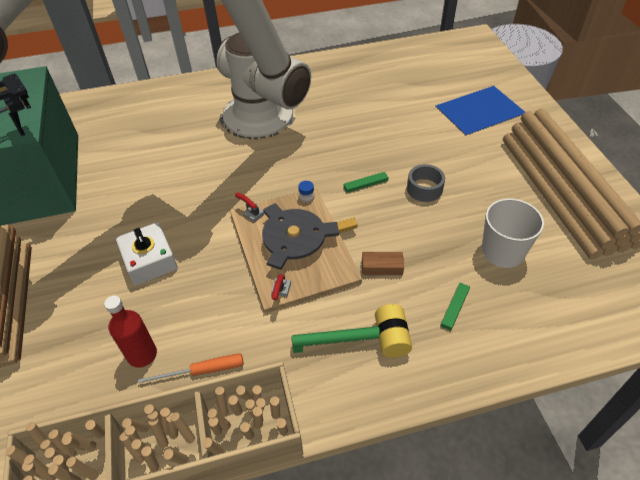

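Top view: the strip candidates are yellow (290,271), half under the flange, green (227,169) and green (247,330). The yellow one is meant, because it is under the flange. The hub is at (340,266), the panel at (475,290) and the screw jar at (313,322). Next I'll enlarge and measure.

```bash
cat >> h.py <<'E'
def ray(c,uv):
    d=c['R'].T@np.array([(uv[0]-c['cx'])/c['fx'],(uv[1]-c['cy'])/c['fy'],1]); return -c['R'].T@c['t'],d/np.linalg.norm(d)
def at(c,uv,z):
    o,d=ray(c,uv); return o+d*(z-o[2])/d[2]
def tri(*cu):
    A=0;b=0
    for c,uv in cu:
        o,d=ray(c,uv);P=np.eye(3)-np.outer(d,d);A=A+P;b=b+P@o
    X=np.linalg.solve(A,b); return X
def proj(c,X):
    p=c['R']@np.asarray(X)+c['t']; return np.array([c['fx']*p[0]/p[2]+c['cx'],c['fy']*p[1]/p[2]+c['cy']])
def wcap():
    s=r.sense(); c=dict(viewer.capture('wrist')); M=np.array(c['mount']); T=np.eye(4);T[:3,:3]=s['ee_rot'];T[:3,3]=s['tcp_pos']
    W=np.linalg.inv(T@M); c['R']=W[:3,:3];c['t']=W[:3,3]; return c
def col(c,box,lo,hi):
    u0,v0,u1,v1=box; h=cv2.cvtColor(c['image'][v0:v1,u0:u1],cv2.COLOR_RGB2HSV); m=cv2.inRange(h,lo,hi)
    n,l,st,ce=cv2.connectedComponentsWithStats(m); i=1+np.argmax(st[1:,4]); 
    mm=(l==i).astype(np.uint8); ct=max(cv2.findContours(mm,0,2)[0],key=cv2.contourArea)
    return ce[i]+[u0,v0],st[i,4],cv2.minAreaRect(ct),mm
E
python3 - <<'E'
from h import *
S=dict(np.load('scene.npz'));T=dict(np.load('top.npz'))
ht=col(T,(328,255,352,278),(12,110,80),(35,255,255));hs=col(S,(285,222,303,240),(12,110,80),(35,255,255))
print('hub',ht[:2],hs[:2],tri((T,ht[0]),(S,hs[0])),at(T,ht[0],.061),at(S,hs[0],.061))
st=col(T,(270,258,310,284),(15,150,100),(30,255,255));ss=col(S,(330,210,365,235),(15,150,100),(30,255,255))
print('strip',st[:3],ss[:3],tri((T,st[0]),(S,ss[0])))
for k,uvs in {'board18':[(292,213),(380,206),(391,328),(300,334)]}.items():
    for p in uvs: print(k,at(T,p,.018).round(4))
for p in [(451,271),(492,264),(502,308),(459,317)]: print('panel',at(T,p,.055).round(4))
im=S['image'][150:290,220:390];im2=T['image'][190:340,230:400]
a=cv2.resize(im,None,fx=2.35,fy=2.35,interpolation=2);b=cv2.resize(im2,None,fx=2.35,fy=2.35,interpolation=2)
h=max(len(a),len(b));pad=lambda q:np.vstack([q,np.zeros((h-len(q),q.shape[1],3),np.uint8)])
cv2.imwrite('pics/c.png',np.hstack([pad(b),pad(a)])[:,:,::-1])
E
```

```text
hub (array([338.81355932, 266.29661017]), np.int32(118)) (array([293.09401709, 230.8974359 ]), np.int32(117)) [ 0.50746592 -0.00881348  0.05414227] [ 0.50660054 -0.00831009  0.061     ] [ 0.51330564 -0.00984339  0.061     ]
strip (array([291.27436823, 271.22382671]), np.int32(277), ((22.8299503326416, 12.619288444519043), (9.6183500289917, 32.346160888671875), 85.91438293457031)) (array([346.70555556, 224.57222222]), np.int32(180), ((16.849058151245117, 14.471697807312012), (9.889958381652832, 18.406312942504883), 74.05460357666016)) [0.49956075 0.11086168 0.02819112]
board18 [0.6443 0.1055 0.018 ]
board18 [ 0.6645 -0.1136  0.018 ]
board18 [ 0.3659 -0.1343  0.018 ]
board18 [0.3507 0.0811 0.018 ]
panel [ 0.4984 -0.2724  0.055 ]
panel [ 0.5158 -0.3705  0.055 ]
panel [ 0.4132 -0.3871  0.055 ]
panel [ 0.392  -0.2858  0.055 ]
```

View pics/c.png

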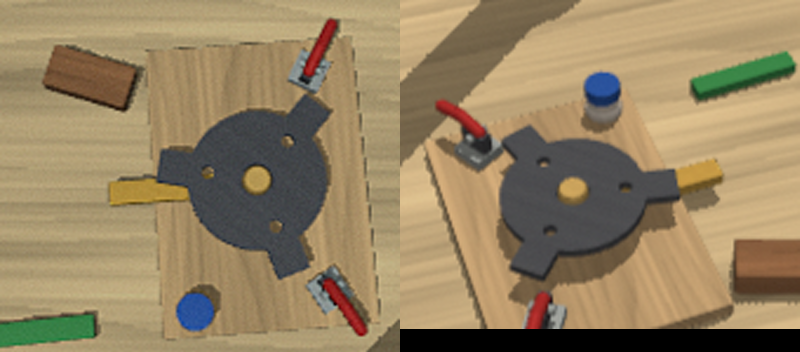

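The crop confirms the yellow strip, with its outer end in the top view at about (276,272). One ear is about 15° clockwise of the strip line, so the flange needs roughly 45° clockwise. The jig heading is about 94.7°.

```bash
cat >> h.py <<'E'
from scipy.spatial.transform import Rotation as Ro
def go(p,yaw):
    s=r.sense();E=s['ee_rot'];c,q=np.cos(np.radians(yaw)),np.sin(np.radians(yaw))
    G=np.array([[0,c,q],[0,q,-c],[-1,0,0]]);d=E.T@(np.array(p)-s['tcp_pos'])/.75;a=Ro.from_matrix(E.T@G).as_rotvec()/np.pi
    print('t',d.round(4),'a',a.round(4),'| rows',round(max(np.linalg.norm(d)*.75/.0417,np.linalg.norm(a)*180/7.16),1),'time',round(s['time_s'],2),'at',s['tcp_pos'].round(4),'F',s['wrist_force'].round(1),'j',s['joints'].round(0))
E
python3 - <<'E'
from h import *
S=dict(np.load('scene.npz'));T=dict(np.load('top.npz'))
print('strip end', at(T,(276,272.5),.032), at(T,(276,267.5),.032))
for n,p,z in [('tape',(188,304),.045),('green',(247,330),.014),('offcut',(269,222),.03),('panel',(475,289),.055)]: print(n,at(T,p,z).round(3))
go((.495,.125,.17),184.7)
E
```

```text
strip end [0.49423593 0.14011871 0.032     ] [0.50623324 0.14042533 0.032     ]
tape [0.418 0.341 0.045]
green [0.359 0.207 0.014]
offcut [0.618 0.161 0.03 ]
panel [ 0.457 -0.327  0.055]
t [0.0954 0.7461 0.6751] a [-0.4065 -0.     -0.    ] | rows 18.2 time 1.7 at [ 0.2294 -0.5814  0.2415] F [ 0.5 -0.2  0.4] j [-54.  22.   0.   0. -68. -15.]
```

Emit:
play_rows(
  commands=[
    {"fingers": -1,"tx": 0.095,"ty": 0.746,"tz": 0.675,"ax": -0.4065,"ay": 0,"az": 0},
    {"fingers": -1,"tx": 0.095,"ty": 0.746,"tz": 0.675,"ax": -0.4065,"ay": 0,"az": 0},
    {"fingers": -1,"tx": 0.095,"ty": 0.746,"tz": 0.675,"ax": -0.4065,"ay": 0,"az": 0},
    {"fingers": -1,"tx": 0.095,"ty": 0.746,"tz": 0.675,"ax": -0.4065,"ay": 0,"az": 0},
    {"fingers": -1,"tx": 0.095,"ty": 0.746,"tz": 0.675,"ax": -0.4065,"ay": 0,"az": 0},
  ],
)

```text
time_s: 2.12
tcp_pos: [0.3026, -0.3856, 0.222]
ee_rot: [[0.0, -0.845, 0.535], [-0.0, 0.535, 0.845], [-1.0, -0.001, -0.0]]
wrist_force: [1.6, 1.0, 1.0]
gripper_width: 0.994
```

```bash
python3 -c "
from h import *
go((.495,.125,.17),184.7)"
```

```text
t [0.0692 0.1476 0.7124] a [-2.059e-01 -1.000e-04  2.000e-04] | rows 13.1 time 2.12 at [ 0.3026 -0.3856  0.222 ] F [1.6 1.  1. ] j [-33.  10. -20.   0. -60.   0.]
```

Emit:
play_rows(
  commands=[
    {"fingers": -0.2,"tx": 0.069,"ty": 0.148,"tz": 0.712,"ax": -0.206,"ay": 0,"az": 0},
    {"fingers": -0.2,"tx": 0.069,"ty": 0.148,"tz": 0.712,"ax": -0.206,"ay": 0,"az": 0},
    {"fingers": -0.2,"tx": 0.069,"ty": 0.148,"tz": 0.712,"ax": -0.206,"ay": 0,"az": 0},
    {"fingers": -0.2,"tx": 0.069,"ty": 0.148,"tz": 0.712,"ax": -0.206,"ay": 0,"az": 0},
    {"fingers": -0.2,"tx": 0.069,"ty": 0.148,"tz": 0.712,"ax": -0.206,"ay": 0,"az": 0},
  ],
)

```text
time_s: 2.53
tcp_pos: [0.3768, -0.1916, 0.2026]
ee_rot: [[0.001, -0.998, -0.061], [-0.0, -0.061, 0.998], [-1.0, -0.001, -0.0]]
wrist_force: [0.4, 0.1, 1.0]
gripper_width: 0.705
```

```bash
python3 -c "
from h import *
go((.495,.125,.17),184.7)"
```

```text
t [ 0.0436 -0.183   0.4118] a [-0.0067 -0.0001  0.0005] | rows 8.1 time 2.53 at [ 0.3768 -0.1916  0.2026] F [0.4 0.1 1. ] j [ -5.   4. -30.   0. -56.   8.]
```

Emit:
play_rows(
  commands=[
    {"fingers": -0.2,"tx": 0.044,"ty": -0.183,"tz": 0.412,"ax": -0.007,"ay": 0,"az": 0},
    {"fingers": -0.2,"tx": 0.044,"ty": -0.183,"tz": 0.412,"ax": -0.007,"ay": 0,"az": 0},
    {"fingers": -0.2,"tx": 0.044,"ty": -0.183,"tz": 0.412,"ax": -0.007,"ay": 0,"az": 0},
    {"fingers": -0.2,"tx": 0.044,"ty": -0.183,"tz": 0.412,"ax": -0.007,"ay": 0,"az": 0},
    {"fingers": -0.2,"tx": 0.044,"ty": -0.183,"tz": 0.412,"ax": -0.007,"ay": 0,"az": 0},
  ],
)

```text
time_s: 2.95
tcp_pos: [0.4504, 0.0025, 0.1824]
ee_rot: [[0.001, -0.997, -0.078], [0.0, -0.078, 0.997], [-1.0, -0.001, 0.0]]
wrist_force: [0.8, 0.2, -0.1]
gripper_width: 0.605
```

```bash
python3 -c "
from h import *
go((.495,.125,.17),184.7)
c=wcap();save(c,'w1');np.savez('w1.npz',**c)
print(-c['R'].T@c['t'],c['R'],proj(c,(.507,-.009,.061)))
"
```

```text
t [ 0.0166 -0.0719  0.1582] a [-0.0014  0.0001  0.0004] | rows 3.1 time 2.95 at [0.4504 0.0025 0.1824] F [ 0.8  0.2 -0.1] j [ 21.   8. -28.   0. -54. -17.]
[ 0.45650702 -0.08152079  0.32548516] [[-0.99687435 -0.07899353 -0.00124699]
 [-0.07565619  0.9499745   0.30302572]
 [-0.02275247  0.30217291 -0.95298156]] [240.27768966 213.50230693]
```

View pics/w1.png

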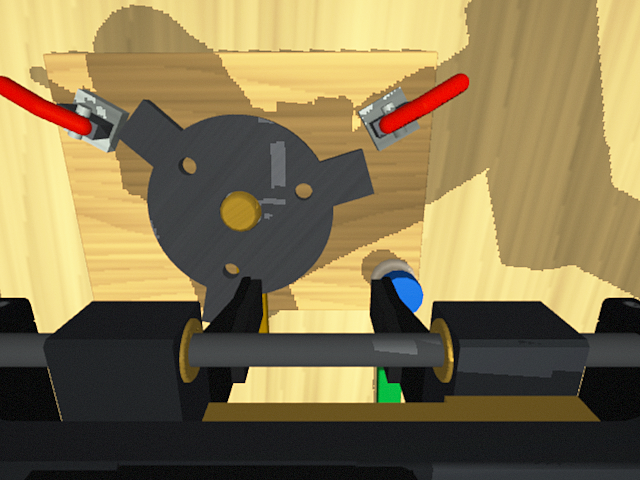

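Wrist picture 1: the hub top is at (240,212), against (240,213.5) predicted. The flange holes are at (189,166), (304,190) and (232,269).

```bash
python3 -c "
from h import *
c=dict(np.load('w1.npz'));T=dict(np.load('top.npz'))
h=at(c,(240,211),.061);print(h, tri((c,(240,211)),(T,(338.8,266.3))))
P=[at(c,p,.054) for p in [(189,166),(304,190),(232,269)]];print('mean',np.mean(P,0))
for p in P: d=p-np.mean(P,0);print(np.linalg.norm(d[:2]),np.degrees(np.arctan2(d[1],d[0])))
B=[at(c,p,.018) for p in [(45,53),(438,52),(90,308),(415,300)]]
for i,j in [(1,0),(2,0),(3,1)]: d=B[i]-B[j];print('edge',np.degrees(np.arctan2(d[1],d[0])),np.linalg.norm(d))
go((.495,.125,.12),184.7)
"
```

```text
[ 0.50723635 -0.01088455  0.061     ] [ 0.50812621 -0.00878401  0.05345243]
mean [ 0.50725848 -0.00990259  0.054     ]
0.04905379124234292 -37.57101896500325
0.04948670678122953 -157.5111460297683
0.049316255097712126 82.02346635357841
edge -175.34761162900725 0.29648435168173637
edge 92.9587670385856 0.2157895099354459
edge 94.40042195890527 0.207851096162822
t [ 0.0832 -0.0672  0.1517] a [0.0003 0.0004 0.0014] | rows 3.3 time 3.0 at [0.4539 0.0073 0.182 ] F [ 2.5  4.2 -0.1] j [ 22.   9. -28.   0. -53. -17.]
```

Emit:
play_rows(
  commands=[
    {"fingers": -0.2,"tx": 0.08,"ty": -0.0695,"tz": 0.15,"ax": 0,"ay": 0,"az": 0.001},
    {"fingers": -0.2,"tx": 0.08,"ty": -0.0695,"tz": 0.15,"ax": 0,"ay": 0,"az": 0.001},
    {"fingers": -0.2,"tx": 0.08,"ty": -0.0695,"tz": 0.15,"ax": 0,"ay": 0,"az": 0.001},
    {"fingers": -0.2,"tx": 0.08,"ty": -0.0695,"tz": 0.15,"ax": 0,"ay": 0,"az": 0.001},
    {"fingers": -0.2,"tx": 0.08,"ty": -0.0695,"tz": 0.15,"ax": 0,"ay": 0,"az": 0.001},
  ],
)

```text
time_s: 3.42
tcp_pos: [0.4937, 0.1186, 0.1203]
ee_rot: [[-0.005, -0.997, -0.08], [-0.002, -0.08, 0.997], [-1.0, 0.005, -0.001]]
wrist_force: [0.6, -0.4, 0.4]
gripper_width: 0.603
```

```bash
python3 -c "
from h import *
c=wcap();save(c,'w2');np.savez('w2.npz',**c)
go((.497,.124,.027),184.6)
"
```

```text
t [ 0.1255 -0.0064  0.0087] a [-0.0004 -0.0003 -0.0016] | rows 2.3 time 3.47 at [0.4932 0.1172 0.1212] F [0.3 0.1 0.7] j [ 32.  18. -25.  -0. -47. -27.]
```

View pics/w2.png

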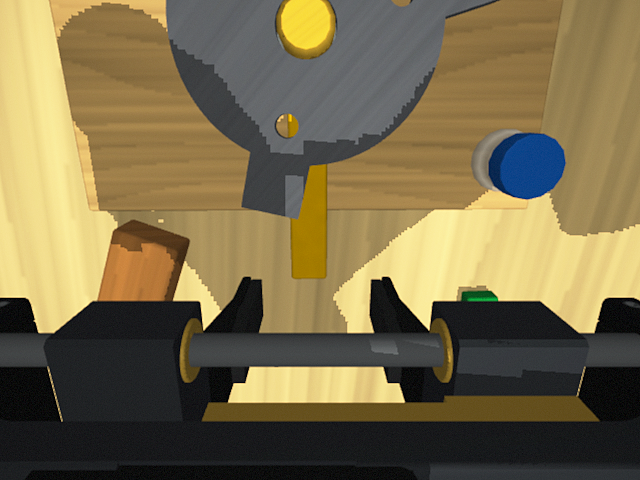

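Wrist picture 2: the strip runs along column 309 and its end is at (309,277). The ear covers only its inner part, and the offcut at (145,260) is clear.

Emit:
play_rows(
  commands=[
    {"fingers": -0.2,"tx": 0.1255,"ty": -0.0055,"tz": 0.009,"ax": 0,"ay": 0,"az": -0.0016},
    {"fingers": -0.2,"tx": 0.1255,"ty": -0.0055,"tz": 0.009,"ax": 0,"ay": 0,"az": -0.0016},
    {"fingers": -0.2,"tx": 0.1255,"ty": -0.0055,"tz": 0.009,"ax": 0,"ay": 0,"az": -0.0016},
    {"fingers": -0.2,"tx": 0.1255,"ty": -0.0055,"tz": 0.009,"ax": 0,"ay": 0,"az": -0.0016},
    {"fingers": 0.3,"tx": 0.1255,"ty": -0.0055,"tz": 0.009,"ax": 0,"ay": 0,"az": -0.0016},
  ],
)

```text
time_s: 3.88
tcp_pos: [0.4969, 0.1226, 0.0285]
ee_rot: [[0.002, -0.997, -0.076], [-0.0, -0.076, 0.997], [-1.0, -0.002, -0.0]]
wrist_force: [0.7, -0.1, -0.0]
gripper_width: 0.573
```

```bash
python3 -c "
from h import *
c=dict(np.load('w2.npz'))
print(at(c,(309,277),.032),at(c,(310,215),.032),at(c,(305,25),.061))
go((.497,.124,.027),184.6)
"
```

```text
[0.49594189 0.13877169 0.032     ] [0.49861028 0.09527503 0.032     ] [ 0.50866602 -0.00726906  0.061     ]
t [ 0.002  -0.0003  0.0019] a [-0.0013 -0.0001  0.0006] | rows 0.1 time 3.88 at [0.4969 0.1226 0.0285] F [ 0.7 -0.1 -0. ] j [ 32.  26. -30.   0. -34. -28.]
```

Well centred. Closing now.

Emit:
play_rows(
  commands=[
    {"fingers": 1,"tx": 0.001,"ty": 0,"tz": 0.001,"ax": 0,"ay": 0,"az": 0},
    {"fingers": 1,"tx": 0.001,"ty": 0,"tz": 0.001,"ax": 0,"ay": 0,"az": 0},
    {"fingers": 1,"tx": 0.001,"ty": 0,"tz": 0.001,"ax": 0,"ay": 0,"az": 0},
    {"fingers": 1,"tx": 0.001,"ty": 0,"tz": 0.001,"ax": 0,"ay": 0,"az": 0},
    {"fingers": 1,"tx": 0.001,"ty": 0,"tz": 0.001,"ax": 0,"ay": 0,"az": 0},
  ],
)

```text
time_s: 4.3
tcp_pos: [0.4971, 0.1246, 0.0282]
ee_rot: [[0.004, -0.997, -0.077], [0.001, -0.077, 0.997], [-1.0, -0.004, 0.001]]
wrist_force: [-0.3, -0.0, 2.1]
gripper_width: 0.277
```

Emit:
play_rows(
  commands=[
    {"fingers": 1,"tx": 0,"ty": 0,"tz": 0,"ax": 0,"ay": 0,"az": 0},
    {"fingers": 1,"tx": 0,"ty": 0,"tz": 0,"ax": 0,"ay": 0,"az": 0},
    {"fingers": 1,"tx": 0,"ty": 0,"tz": 0,"ax": 0,"ay": 0,"az": 0},
  ],
)

```text
time_s: 4.55
tcp_pos: [0.4971, 0.1246, 0.0279]
ee_rot: [[0.003, -0.997, -0.078], [0.0, -0.078, 0.997], [-1.0, -0.003, 0.0]]
wrist_force: [-1.1, 0.2, 6.7]
gripper_width: 0.274
```

Emit:
play_rows(
  commands=[
    {"fingers": 1,"tx": -0.002,"ty": 0,"tz": 0.03,"ax": 0,"ay": 0,"az": 0},
    {"fingers": 1,"tx": -0.002,"ty": 0,"tz": 0.065,"ax": 0,"ay": 0,"az": 0},
    {"fingers": 1,"tx": -0.002,"ty": 0,"tz": 0.1,"ax": 0,"ay": 0,"az": 0},
    {"fingers": 1,"tx": -0.002,"ty": 0,"tz": 0.135,"ax": 0,"ay": 0,"az": 0},
    {"fingers": 1,"tx": -0.002,"ty": 0,"tz": 0.155,"ax": 0,"ay": 0,"az": 0},
  ],
)

```text
time_s: 4.97
tcp_pos: [0.4877, 0.2425, 0.0285]
ee_rot: [[0.002, -0.997, -0.079], [0.001, -0.079, 0.997], [-1.0, -0.003, 0.0]]
wrist_force: [0.5, 0.2, -0.3]
gripper_width: 0.271
```

Emit:
play_rows(
  commands=[
    {"fingers": 1,"tx": 0.01,"ty": 0,"tz": 0.003,"ax": 0,"ay": 0,"az": 0},
    {"fingers": 1,"tx": 0.018,"ty": 0,"tz": 0.003,"ax": 0,"ay": 0,"az": 0},
    {"fingers": 1,"tx": 0.022,"ty": 0,"tz": 0.003,"ax": 0,"ay": 0,"az": 0},
    {"fingers": 1,"tx": 0.022,"ty": 0,"tz": 0.003,"ax": 0,"ay": 0,"az": 0},
  ],
)

```text
time_s: 5.3
tcp_pos: [0.4882, 0.245, 0.0192]
ee_rot: [[0.006, -0.997, -0.08], [0.004, -0.08, 0.997], [-1.0, -0.006, 0.004]]
wrist_force: [-18.7, 5.8, 48.9]
gripper_width: 0.27
```

```bash
python3 -c "
from h import *
go((.487,.24,.0105),184.6)
c=viewer.capture('top');save(c,'t2')
cv2.imwrite('pics/t2.png',cv2.resize(c['image'][190:340,180:400],None,fx=3,fy=3)[:,:,::-1])
"
```

```text
t [ 0.0115  0.0022 -0.0065] a [-0.0002  0.0011  0.0019] | rows 0.2 time 5.3 at [0.4882 0.245  0.0192] F [-18.7   5.8  48.9] j [ 44.  30. -26.   0. -35. -39.]
```

View pics/t2.png

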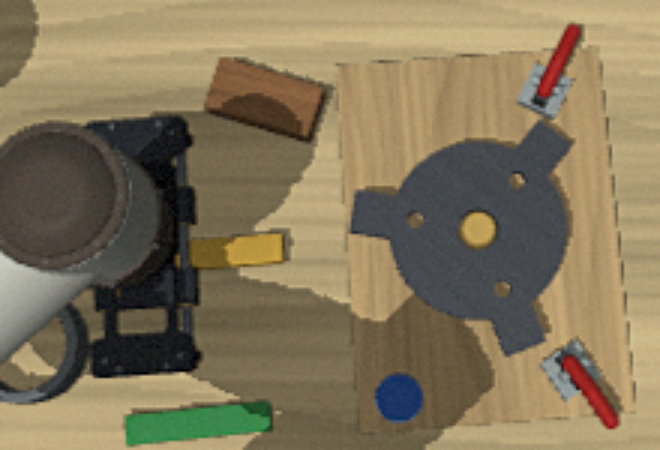

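The strip is out and clear of the board. The fingertips touch the bench, so the strip hangs about 9 mm up. I'll ease up slightly and release.

Emit:
play_rows(
  commands=[
    {"fingers": 1,"tx": -0.01,"ty": 0,"tz": 0,"ax": 0,"ay": 0,"az": 0},
    {"fingers": 1,"tx": -0.01,"ty": 0,"tz": 0,"ax": 0,"ay": 0,"az": 0},
    {"fingers": 0,"tx": -0.01,"ty": 0,"tz": 0,"ax": 0,"ay": 0,"az": 0},
    {"fingers": 0,"tx": -0.01,"ty": 0,"tz": 0,"ax": 0,"ay": 0,"az": 0},
    {"fingers": 0,"tx": -0.01,"ty": 0,"tz": 0,"ax": 0,"ay": 0,"az": 0},
  ],
)

```text
time_s: 5.77
tcp_pos: [0.4887, 0.2422, 0.0195]
ee_rot: [[0.003, -0.997, -0.077], [0.0, -0.077, 0.997], [-1.0, -0.003, 0.0]]
wrist_force: [3.2, 0.1, 4.5]
gripper_width: 0.418
```

Emit:
play_rows(
  commands=[
    {"fingers": -0.1,"tx": 0,"ty": 0,"tz": 0,"ax": 0,"ay": 0,"az": 0},
    {"fingers": -0.1,"tx": -0.04,"ty": 0,"tz": 0,"ax": 0,"ay": 0,"az": 0},
    {"fingers": -0.1,"tx": -0.09,"ty": 0,"tz": 0,"ax": 0,"ay": 0,"az": 0},
    {"fingers": -0.1,"tx": -0.14,"ty": 0,"tz": 0,"ax": 0,"ay": 0,"az": 0},
    {"fingers": -0.1,"tx": -0.14,"ty": 0,"tz": 0,"ax": 0,"ay": 0,"az": 0},
  ],
)

```text
time_s: 6.18
tcp_pos: [0.4902, 0.2444, 0.1306]
ee_rot: [[0.011, -0.997, -0.078], [0.006, -0.078, 0.997], [-1.0, -0.011, 0.006]]
wrist_force: [0.6, 1.0, -0.3]
gripper_width: 0.551
```

```bash
python3 -c "
from h import *
a=np.radians(82.3);h=np.array([.5075,-.0095]);p=h+.085*np.array([np.cos(a),np.sin(a)]);print(p)
go((*p,.11),172.3)
"
```

```text
[0.51888883 0.07473357]
t [ 0.0265 -0.0202 -0.2287] a [0.0677 0.0021 0.0034] | rows 4.2 time 6.18 at [0.4902 0.2444 0.1306] F [ 0.6  1.  -0.3] j [ 44.  20. -20.   0. -49. -39.]
```

Emit:
play_rows(
  commands=[
    {"fingers": -0.2,"tx": 0.0265,"ty": -0.0202,"tz": -0.2287,"ax": 0.068,"ay": 0.002,"az": 0.003},
    {"fingers": -0.2,"tx": 0.0265,"ty": -0.0202,"tz": -0.2287,"ax": 0.068,"ay": 0.002,"az": 0.003},
    {"fingers": -0.2,"tx": 0.0265,"ty": -0.0202,"tz": -0.2287,"ax": 0.068,"ay": 0.002,"az": 0.003},
    {"fingers": -0.2,"tx": 0.0265,"ty": -0.0202,"tz": -0.2287,"ax": 0.068,"ay": 0.002,"az": 0.003},
    {"fingers": -0.2,"tx": 0.0265,"ty": -0.0202,"tz": -0.2287,"ax": 0.068,"ay": 0.002,"az": 0.003},
  ],
)

```text
time_s: 6.6
tcp_pos: [0.5133, 0.0672, 0.1022]
ee_rot: [[-0.015, -0.99, 0.143], [-0.008, 0.143, 0.99], [-1.0, 0.014, -0.01]]
wrist_force: [1.0, 0.2, -0.6]
gripper_width: 0.598
```

```bash
python3 -c "
from h import *
c=wcap();save(c,'w3');np.savez('w3.npz',**c)
c=viewer.capture('scene');m=col(c,(330,160,440,235),(15,150,100),(30,255,255));print('strip',m[:3],at(c,m[0],.014),at(dict(np.load('scene.npz')),(384,264),.03))
go((.5189,.0747,.047),172.3)
cv2.imwrite('pics/s3.png',cv2.resize(c['image'][140:290,220:440],None,fx=3,fy=3)[:,:,::-1])
"
```

```text
strip (array([378.52538631, 220.14569536]), np.int32(453), ((48.856689453125, 60.012733459472656), (9.875821113586426, 46.67030715942383), 73.61045837402344)) [0.49598874 0.19749428 0.014     ] [0.63347718 0.16284675 0.03      ]
t [ 0.0747 -0.006   0.0074] a [-0.0022 -0.0028 -0.0035] | rows 1.4 time 6.7 at [0.5144 0.0702 0.1031] F [-0.7  0.9 -0.7] j [ 26.  21. -24.   0. -46. -34.]
```

View pics/s3.png

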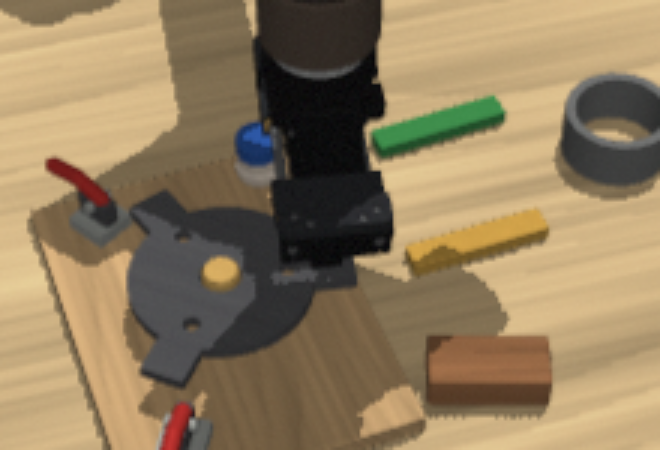

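The strip lies flat on the bench, off the board. Lowering over the ear.

Emit:
play_rows(
  commands=[
    {"fingers": -0.2,"tx": 0.03,"ty": -0.006,"tz": 0.0074,"ax": -0.002,"ay": -0.003,"az": -0.0035},
    {"fingers": -0.2,"tx": 0.05,"ty": -0.006,"tz": 0.0074,"ax": -0.002,"ay": -0.003,"az": -0.0035},
    {"fingers": -0.2,"tx": 0.0747,"ty": -0.006,"tz": 0.0074,"ax": -0.002,"ay": -0.003,"az": -0.0035},
    {"fingers": -0.2,"tx": 0.0747,"ty": -0.006,"tz": 0.0074,"ax": -0.002,"ay": -0.003,"az": -0.0035},
  ],
)

```text
time_s: 7.03
tcp_pos: [0.5176, 0.0774, 0.0451]
ee_rot: [[-0.003, -0.992, 0.13], [-0.001, 0.13, 0.992], [-1.0, 0.003, -0.001]]
wrist_force: [-1.1, 0.0, 0.1]
gripper_width: 0.6
```

```bash
cat >> h.py <<'E'
H=np.array([.5075,-.0095])
def arc(A,z=.047,R=.085):
    for a in A:
        t=np.radians(a); go((*(H+R*np.array([np.cos(t),np.sin(t)])),z),a+90)
E
python3 -c "
from h import *
arc([76,70,64,58,52])
"
```

```text
t [-0.0025 -0.0146 -0.004 ] a [ 0.0364 -0.0004 -0.001 ] | rows 0.9 time 7.03 at [0.5176 0.0774 0.0451] F [-1.1  0.   0.1] j [ 26.  26. -27.  -0. -37. -34.]
t [-0.0025 -0.0263 -0.006 ] a [ 0.0697 -0.0004 -0.001 ] | rows 1.8 time 7.03 at [0.5176 0.0774 0.0451] F [-1.1  0.   0.1] j [ 26.  26. -27.  -0. -37. -34.]
t [-0.0026 -0.0377 -0.0092] a [ 0.103  -0.0005 -0.0009] | rows 2.6 time 7.03 at [0.5176 0.0774 0.0451] F [-1.1  0.   0.1] j [ 26.  26. -27.  -0. -37. -34.]
t [-0.0026 -0.0488 -0.0135] a [ 0.1364 -0.0005 -0.0009] | rows 3.4 time 7.03 at [0.5176 0.0774 0.0451] F [-1.1  0.   0.1] j [ 26.  26. -27.  -0. -37. -34.]
t [-0.0026 -0.0593 -0.019 ] a [ 0.1697 -0.0006 -0.0009] | rows 4.3 time 7.03 at [0.5176 0.0774 0.0451] F [-1.1  0.   0.1] j [ 26.  26. -27.  -0. -37. -34.]
```

Emit:
play_rows(
  commands=[
    {"fingers": 0.1,"tx": -0.0025,"ty": -0.0146,"tz": -0.004,"ax": 0.036,"ay": 0,"az": 0},
    {"fingers": 0.1,"tx": -0.0025,"ty": -0.0263,"tz": -0.006,"ax": 0.07,"ay": 0,"az": 0},
    {"fingers": 0.1,"tx": -0.0025,"ty": -0.0377,"tz": -0.009,"ax": 0.103,"ay": 0,"az": 0},
    {"fingers": 0.1,"tx": -0.0025,"ty": -0.0488,"tz": -0.0135,"ax": 0.136,"ay": 0,"az": 0},
    {"fingers": 0.1,"tx": -0.0025,"ty": -0.0593,"tz": -0.019,"ax": 0.17,"ay": 0,"az": 0},
  ],
)

```text
time_s: 7.45
tcp_pos: [0.5626, 0.0584, 0.051]
ee_rot: [[0.003, -0.785, 0.619], [0.002, 0.619, 0.785], [-1.0, -0.001, 0.004]]
wrist_force: [-1.1, 0.2, -0.8]
gripper_width: 0.453
```

```bash
python3 -c "
from h import *
c=wcap();save(c,'w4')
c=viewer.capture('top')
cv2.imwrite('pics/t4.png',cv2.resize(c['image'][190:340,230:400],None,fx=3,fy=3)[:,:,::-1])
arc([49,46,43,40,37,34])
"
```

```text
t [ 0.0055 -0.0024 -0.0038] a [0.0165 0.0016 0.0008] | rows 0.4 time 7.55 at [0.5636 0.058  0.0511] F [-0.4  0.1 -0.4] j [ 22.  28. -21.  -0. -40. -60.]
t [ 0.0055 -0.0083 -0.0043] a [0.0332 0.0017 0.0008] | rows 0.8 time 7.55 at [0.5636 0.058  0.0511] F [-0.4  0.1 -0.4] j [ 22.  28. -21.  -0. -40. -60.]
t [ 0.0055 -0.0142 -0.005 ] a [0.0498 0.0017 0.0008] | rows 1.3 time 7.55 at [0.5636 0.058  0.0511] F [-0.4  0.1 -0.4] j [ 22.  28. -21.  -0. -40. -60.]
t [ 0.0055 -0.02   -0.0061] a [0.0665 0.0017 0.0007] | rows 1.7 time 7.55 at [0.5636 0.058  0.0511] F [-0.4  0.1 -0.4] j [ 22.  28. -21.  -0. -40. -60.]
t [ 0.0056 -0.0258 -0.0075] a [0.0832 0.0017 0.0007] | rows 2.1 time 7.55 at [0.5636 0.058  0.0511] F [-0.4  0.1 -0.4] j [ 22.  28. -21.  -0. -40. -60.]
t [ 0.0056 -0.0315 -0.0092] a [0.0998 0.0017 0.0006] | rows 2.5 time 7.55 at [0.5636 0.058  0.0511] F [-0.4  0.1 -0.4] j [ 22.  28. -21.  -0. -40. -60.]
```

View pics/w4.png

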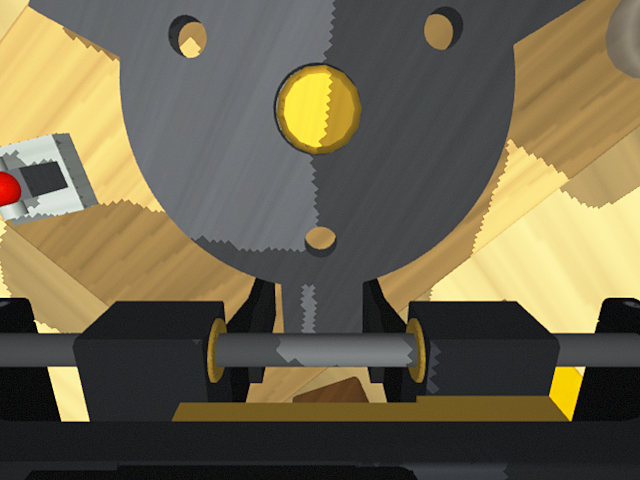

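Wrist picture 4: the ear sits between the jaws at (320,310) and the flange turned along with them. Continuing at a slower rate.

Emit:
play_rows(
  commands=[
    {"fingers": 0.1,"tx": 0.0055,"ty": -0.0024,"tz": -0.0038,"ax": 0.0165,"ay": 0.0016,"az": 0},
    {"fingers": 0.1,"tx": 0.0055,"ty": -0.0083,"tz": -0.0043,"ax": 0.033,"ay": 0.0016,"az": 0},
    {"fingers": 0.1,"tx": 0.0055,"ty": -0.0142,"tz": -0.005,"ax": 0.05,"ay": 0.0016,"az": 0},
    {"fingers": 0.1,"tx": 0.0055,"ty": -0.02,"tz": -0.006,"ax": 0.0665,"ay": 0.0016,"az": 0},
    {"fingers": 0.1,"tx": 0.0055,"ty": -0.0258,"tz": -0.0075,"ax": 0.083,"ay": 0.0016,"az": 0},
  ],
)

```text
time_s: 7.97
tcp_pos: [0.574, 0.042, 0.0468]
ee_rot: [[0.0, -0.603, 0.798], [-0.001, 0.798, 0.603], [-1.0, -0.001, -0.0]]
wrist_force: [-1.1, 1.6, -1.1]
gripper_width: 0.454
```

```bash
python3 -c "
from h import *
arc([36,35,34,33,32])
c=wcap();np.savez('w5.npz',**c);save(c,'w5')
"
```

```text
t [-0.0002 -0.0035  0.0012] a [ 0.0061 -0.0001  0.0004] | rows 0.2 time 7.97 at [0.574  0.042  0.0468] F [-1.1  1.6 -1.1] j [ 20.  29. -20.   0. -41. -73.]
t [-0.0002 -0.0054  0.0011] a [ 0.0116 -0.0001  0.0004] | rows 0.3 time 7.97 at [0.574  0.042  0.0468] F [-1.1  1.6 -1.1] j [ 20.  29. -20.   0. -41. -73.]
t [-0.0002 -0.0074  0.001 ] a [ 0.0172 -0.0001  0.0004] | rows 0.4 time 7.97 at [0.574  0.042  0.0468] F [-1.1  1.6 -1.1] j [ 20.  29. -20.   0. -41. -73.]
t [-0.0002 -0.0094  0.0009] a [ 0.0227 -0.0001  0.0004] | rows 0.6 time 7.97 at [0.574  0.042  0.0468] F [-1.1  1.6 -1.1] j [ 20.  29. -20.   0. -41. -73.]
t [-0.0002 -0.0114  0.0007] a [ 0.0283 -0.0001  0.0004] | rows 0.7 time 7.97 at [0.574  0.042  0.0468] F [-1.1  1.6 -1.1] j [ 20.  29. -20.   0. -41. -73.]
```

Emit:
play_rows(
  commands=[
    {"fingers": 0.1,"tx": 0,"ty": -0.0035,"tz": 0.0012,"ax": 0.006,"ay": 0,"az": 0},
    {"fingers": 0.1,"tx": 0,"ty": -0.0054,"tz": 0.0011,"ax": 0.0116,"ay": 0,"az": 0},
    {"fingers": 0.1,"tx": 0,"ty": -0.0074,"tz": 0.001,"ax": 0.017,"ay": 0,"az": 0},
    {"fingers": 0.1,"tx": 0,"ty": -0.0094,"tz": 0.0009,"ax": 0.0227,"ay": 0,"az": 0},
  ],
)

```text
time_s: 8.35
tcp_pos: [0.5792, 0.0359, 0.0468]
ee_rot: [[0.001, -0.543, 0.84], [-0.001, 0.84, 0.543], [-1.0, -0.002, 0.0]]
wrist_force: [-1.2, 0.7, 1.0]
gripper_width: 0.452
```

```bash
python3 -c "
from h import *
arc([32,31,30,29])
c=wcap();np.savez('w6.npz',**c);save(c,'w6')
"
```

```text
t [-0.0003 -0.0007  0.0002] a [0.0049 0.     0.0005] | rows 0.1 time 8.35 at [0.5792 0.0359 0.0468] F [-1.2  0.7  1. ] j [ 20.  30. -19.   0. -41. -77.]
t [-0.0002 -0.0026  0.0001] a [0.0105 0.     0.0005] | rows 0.3 time 8.35 at [0.5792 0.0359 0.0468] F [-1.2  0.7  1. ] j [ 20.  30. -19.   0. -41. -77.]
t [-0.0002 -0.0046  0.0001] a [0.016  0.     0.0005] | rows 0.4 time 8.35 at [0.5792 0.0359 0.0468] F [-1.2  0.7  1. ] j [ 20.  30. -19.   0. -41. -77.]
t [-0.0002 -0.0066 -0.0001] a [0.0216 0.     0.0005] | rows 0.5 time 8.35 at [0.5792 0.0359 0.0468] F [-1.2  0.7  1. ] j [ 20.  30. -19.   0. -41. -77.]
```

View pics/w6.png

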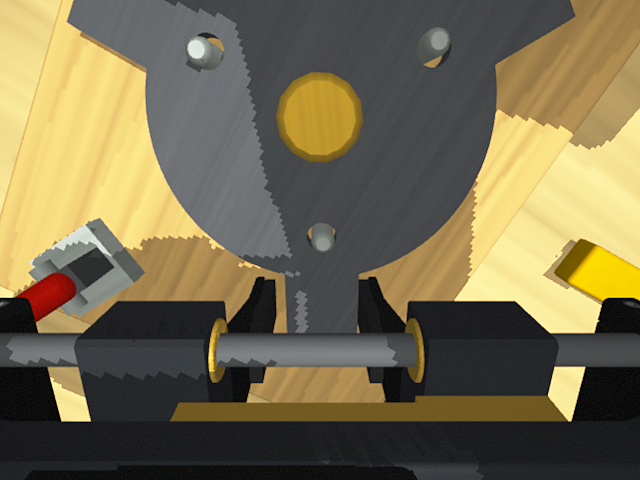

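Wrist picture 6: the flange has dropped, with the stud tips showing through the holes at (205,50), (435,42) and (322,237). I'll retract and press lightly on the disc, which also measures its height.

Emit:
play_rows(
  commands=[
    {"fingers": -0.1,"tx": 0,"ty": 0,"tz": 0,"ax": 0,"ay": 0,"az": 0},
    {"fingers": -0.1,"tx": 0,"ty": 0,"tz": 0,"ax": 0,"ay": 0,"az": 0},
    {"fingers": -0.1,"tx": -0.05,"ty": 0,"tz": 0,"ax": 0,"ay": 0,"az": 0},
    {"fingers": -0.1,"tx": -0.08,"ty": 0,"tz": 0,"ax": 0,"ay": 0,"az": 0},
    {"fingers": 0.2,"tx": -0.08,"ty": 0,"tz": 0,"ax": 0,"ay": 0,"az": 0},
  ],
)

```text
time_s: 8.82
tcp_pos: [0.5826, 0.0364, 0.1118]
ee_rot: [[0.011, -0.545, 0.839], [0.0, 0.839, 0.545], [-1.0, -0.006, 0.009]]
wrist_force: [-0.1, 1.0, 1.1]
gripper_width: 0.523
```

```bash
python3 -c "
from h import *
arc([94.6],.1,.041)
"
```

```text
t [ 0.0146  0.0513 -0.0914] a [-0.3422  0.0017  0.0032] | rows 8.6 time 8.82 at [0.5826 0.0364 0.1118] F [-0.1  1.   1.1] j [ 20.  25. -16.   0. -49. -77.]
```

Emit:
play_rows(
  commands=[
    {"fingers": 1,"tx": 0.008,"ty": 0.0513,"tz": -0.0914,"ax": -0.342,"ay": 0.0017,"az": 0.003},
    {"fingers": 1,"tx": 0.008,"ty": 0.0513,"tz": -0.0914,"ax": -0.342,"ay": 0.0017,"az": 0.003},
    {"fingers": 1,"tx": 0.008,"ty": 0.0513,"tz": -0.0914,"ax": -0.342,"ay": 0.0017,"az": 0.003},
    {"fingers": 1,"tx": 0.008,"ty": 0.0513,"tz": -0.0914,"ax": -0.342,"ay": 0.0017,"az": 0.003},
    {"fingers": 1,"tx": 0.008,"ty": 0.0513,"tz": -0.0914,"ax": -0.342,"ay": 0.0017,"az": 0.003},
  ],
)

```text
time_s: 9.23
tcp_pos: [0.4999, 0.0306, 0.1007]
ee_rot: [[-0.005, -0.934, 0.357], [-0.001, 0.357, 0.934], [-1.0, 0.005, -0.002]]
wrist_force: [-0.2, 0.5, 0.5]
gripper_width: 0.179
```

Emit:
play_rows(
  commands=[
    {"fingers": 1,"tx": 0,"ty": 0,"tz": 0,"ax": -0.145,"ay": 0,"az": 0},
    {"fingers": 1,"tx": 0,"ty": 0,"tz": 0,"ax": -0.145,"ay": 0,"az": 0},
    {"fingers": 1,"tx": 0,"ty": 0,"tz": 0,"ax": -0.145,"ay": 0,"az": 0},
    {"fingers": 1,"tx": 0,"ty": 0,"tz": 0,"ax": -0.145,"ay": 0,"az": 0},
    {"fingers": 1,"tx": 0,"ty": 0,"tz": 0,"ax": -0.145,"ay": 0,"az": 0},
  ],
)

```text
time_s: 9.65
tcp_pos: [0.5006, 0.0307, 0.1004]
ee_rot: [[-0.005, -0.996, -0.085], [-0.0, -0.085, 0.996], [-1.0, 0.005, -0.0]]
wrist_force: [-0.6, 0.7, -0.1]
gripper_width: 0.006
```

```bash
python3 -c "
from h import *
arc([94.6],.055,.041)
"
```

```text
t [ 0.0605 -0.0052  0.0004] a [ 0.0016 -0.     -0.0017] | rows 1.1 time 9.65 at [0.5006 0.0307 0.1004] F [-0.6  0.7 -0.1] j [ 22.  19. -27.  -0. -44. -17.]
```

Down to the expected contact (TCP z about 0.053), then 2 mm past it.

Emit:
play_rows(
  commands=[
    {"fingers": 1,"tx": 0.03,"ty": -0.005,"tz": 0,"ax": 0.0015,"ay": 0,"az": -0.0017},
    {"fingers": 1,"tx": 0.05,"ty": -0.005,"tz": 0,"ax": 0.0015,"ay": 0,"az": -0.0017},
    {"fingers": 1,"tx": 0.058,"ty": -0.005,"tz": 0,"ax": 0.0015,"ay": 0,"az": -0.0017},
    {"fingers": 1,"tx": 0.062,"ty": -0.005,"tz": 0,"ax": 0.0015,"ay": 0,"az": -0.0017},
    {"fingers": 1,"tx": 0.065,"ty": -0.005,"tz": 0,"ax": 0.0015,"ay": 0,"az": -0.0017},
  ],
)

```text
time_s: 10.07
tcp_pos: [0.5032, 0.031, 0.0525]
ee_rot: [[-0.003, -0.997, -0.078], [-0.001, -0.078, 0.997], [-1.0, 0.003, -0.001]]
wrist_force: [-9.2, 3.7, 20.1]
gripper_width: 0.003
```

Emit:
play_rows(
  commands=[
    {"fingers": 1,"tx": 0.0008,"ty": 0,"tz": 0,"ax": 0,"ay": 0,"az": 0},
    {"fingers": 1,"tx": 0.0008,"ty": 0,"tz": 0,"ax": 0,"ay": 0,"az": 0},
    {"fingers": 1,"tx": 0.0008,"ty": 0,"tz": 0,"ax": 0,"ay": 0,"az": 0},
  ],
)

```text
time_s: 10.32
tcp_pos: [0.5031, 0.0309, 0.0528]
ee_rot: [[-0.002, -0.997, -0.078], [-0.001, -0.078, 0.997], [-1.0, 0.002, -0.001]]
wrist_force: [-5.3, 0.9, 10.7]
gripper_width: 0.007
```

Contact came at a disc height of about 34 mm, so the flange is home. Lifting, then moving to the switch.

Emit:
play_rows(
  commands=[
    {"fingers": -0.2,"tx": -0.05,"ty": 0,"tz": 0,"ax": 0,"ay": 0,"az": 0},
    {"fingers": -0.2,"tx": -0.105,"ty": 0,"tz": 0,"ax": 0,"ay": 0,"az": 0},
    {"fingers": -0.2,"tx": -0.16,"ty": 0,"tz": 0,"ax": 0,"ay": 0,"az": 0},
    {"fingers": -0.2,"tx": -0.195,"ty": 0,"tz": 0,"ax": 0,"ay": 0,"az": 0},
    {"fingers": -0.2,"tx": -0.195,"ty": 0,"tz": 0,"ax": 0,"ay": 0,"az": 0},
  ],
)

```text
time_s: 10.73
tcp_pos: [0.5082, 0.032, 0.2052]
ee_rot: [[0.015, -0.997, -0.08], [0.004, -0.08, 0.997], [-1.0, -0.016, 0.002]]
wrist_force: [0.3, 0.1, 0.5]
gripper_width: 0.294
```

```bash
python3 -c "
from h import *
go((.457,-.30,.21),100)
"
```

```text
t [-0.0091  0.1032 -0.4357] a [0.4699 0.0043 0.0035] | rows 11.8 time 10.73 at [0.5082 0.032  0.2052] F [0.3 0.1 0.5] j [ 22.  12. -19.   0. -58. -17.]
```

Emit:
play_rows(
  commands=[
    {"fingers": -0.2,"tx": -0.009,"ty": 0.103,"tz": -0.436,"ax": 0.47,"ay": 0.004,"az": 0.0035},
    {"fingers": -0.2,"tx": -0.009,"ty": 0.103,"tz": -0.436,"ax": 0.47,"ay": 0.004,"az": 0.0035},
    {"fingers": -0.2,"tx": -0.009,"ty": 0.103,"tz": -0.436,"ax": 0.47,"ay": 0.004,"az": 0.0035},
    {"fingers": -0.2,"tx": -0.009,"ty": 0.103,"tz": -0.436,"ax": 0.47,"ay": 0.004,"az": 0.0035},
    {"fingers": -0.2,"tx": -0.009,"ty": 0.103,"tz": -0.436,"ax": 0.47,"ay": 0.004,"az": 0.0035},
  ],
)

```text
time_s: 11.15
tcp_pos: [0.4719, -0.1764, 0.2021]
ee_rot: [[-0.005, -0.852, 0.524], [-0.004, 0.524, 0.852], [-1.0, 0.002, -0.006]]
wrist_force: [0.9, 0.3, -0.1]
gripper_width: 0.583
```

```bash
python3 -c "
from h import *
go((.457,-.30,.21),100)
"
```

```text
t [-0.0097 -0.0695 -0.1508] a [ 0.2688 -0.002   0.0003] | rows 6.8 time 11.15 at [ 0.4719 -0.1764  0.2021] F [ 0.9  0.3 -0.1] j [ -2.  12. -20.   0. -58. -30.]
```

Emit:
play_rows(
  commands=[
    {"fingers": -0.2,"tx": -0.0097,"ty": -0.0695,"tz": -0.151,"ax": 0.269,"ay": -0.002,"az": 0},
    {"fingers": -0.2,"tx": -0.0097,"ty": -0.0695,"tz": -0.151,"ax": 0.269,"ay": -0.002,"az": 0},
    {"fingers": -0.2,"tx": -0.0097,"ty": -0.0695,"tz": -0.151,"ax": 0.269,"ay": -0.002,"az": 0},
    {"fingers": -0.2,"tx": -0.0097,"ty": -0.0695,"tz": -0.151,"ax": 0.269,"ay": -0.002,"az": 0},
    {"fingers": -0.2,"tx": -0.0097,"ty": -0.0695,"tz": -0.151,"ax": 0.269,"ay": -0.002,"az": 0},
  ],
)

```text
time_s: 11.57
tcp_pos: [0.4575, -0.3011, 0.2093]
ee_rot: [[-0.002, -0.379, 0.926], [-0.001, 0.926, 0.379], [-1.0, -0.0, -0.002]]
wrist_force: [0.6, 0.4, -0.4]
gripper_width: 0.601
```

```bash
python3 -c "
from h import *
go((.457,-.327,.16),100)
c=wcap();save(c,'w7');np.savez('w7.npz',**c);c=viewer.capture('top');np.savez('top7.npz',**c)
cr=cv2.resize(c['image'][245:335,430:520],(480,480))
cv2.imwrite('pics/w7.png',cv2.resize(np.hstack([cv2.imread('pics/w7.png'),cr[:,:,::-1]]),(800,343)))
"
```

```text
t [ 0.0658 -0.0317 -0.0135] a [ 0.068  -0.0007  0.0002] | rows 1.7 time 11.57 at [ 0.4575 -0.3011  0.2093] F [ 0.6  0.4 -0.4] j [-16.  16. -13.   0. -61. -51.]
```

View pics/w7.png

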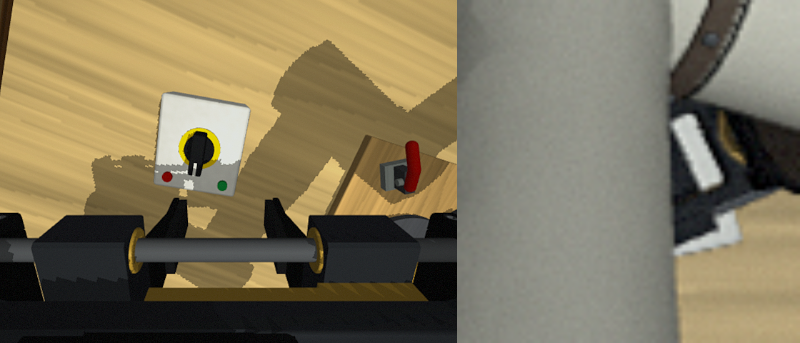

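Wrist picture 7: the box top spans about (228,131) to (331,273) in full pixels, with the yellow ring centred near (279,208). The black bar runs (280,185) to (273,245), and the LEDs face the robot side.

```bash
python3 -c "
from h import *
c=dict(np.load('w7.npz'));T=dict(np.load('top.npz'))
C=[at(c,p,.055) for p in [(228,131),(349,146),(331,273),(217,259)]];print(np.round(C,4),np.mean(C,0))
for i,j in [(3,0),(2,1),(0,1),(3,2)]: d=C[j]-C[i];print(np.degrees(np.arctan2(d[1],d[0])),np.linalg.norm(d))
for q,b in [(c,(240,160,330,260)),(T,(460,270,500,310))]:
    m=col(q,b,(24,150,100),(36,255,255));ys,xs=np.nonzero(m[3]);ct=cv2.convexHull(np.c_[xs,ys].astype(np.float32));e=cv2.fitEllipse(ct);u=np.array(e[0])+b[:2];print('ring',u,e[1],at(q,u,.056))
h=cv2.inRange(c['image'][165:265,240:325],(0,0,0),(60,60,60));n,l,s,ce=cv2.connectedComponentsWithStats(h);i=1+np.argmax(s[1:,4]);ys,xs=np.nonzero(l==i);print('bar',xs.min()+240,xs.max()+240,ys.min()+165,ys.max()+165,s[i],ce[i])
go((.457,-.327,.16),100)
im=cv2.resize(c['image'][120:285,205:360],None,fx=3.6,fy=3.6,interpolation=2);cv2.imwrite('pics/w7c.png',im[:,:,::-1])
"
```

```text
[[ 0.4154 -0.3924  0.055 ]
 [ 0.3902 -0.3011  0.055 ]
 [ 0.495  -0.2719  0.055 ]
 [ 0.5202 -0.3679  0.055 ]] [ 0.45519426 -0.33333001  0.055     ]
-166.80483663323244 0.10767722851138586
-164.43028568336192 0.10878655156065101
105.45087783772959 0.09476890097419399
104.76236007574374 0.09923981818194764
ring [278.93938828 207.21426773] (56.296485900878906, 58.22474670410156) [ 0.45686875 -0.33459716  0.056     ]
ring [475.11251545 289.99165154] (11.837164878845215, 18.34482192993164) [ 0.45427768 -0.32645687  0.056     ]
bar 258 299 184 246 [  18   19   42   63 1678] [37.67222884 46.65971395]
t [ 0.0659 -0.0335 -0.0152] a [ 0.0711 -0.0007  0.0001] | rows 1.8 time 11.67 at [ 0.4579 -0.2994  0.2094] F [0.2 0.1 0.2] j [-16.  16. -13.   0. -61. -51.]
```

View pics/w7c.png

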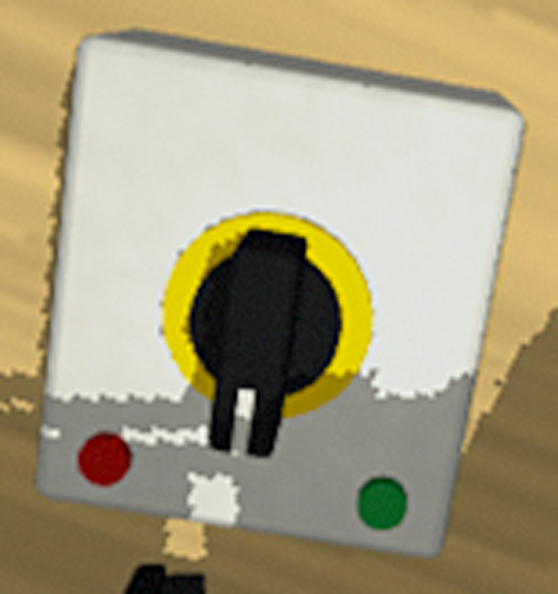

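```bash
python3 -c "
from h import *
c=dict(np.load('w7.npz'));T=dict(np.load('top.npz'))
a=at(c,(279,186),.091);b=at(c,(272.5,245),.091);print(a,b,(a+b)/2,np.degrees(np.arctan2(*(a-b)[1::-1])),np.linalg.norm(a-b))
print('glue',at(T,(478,200),.03))
h=cv2.inRange(T['image'][270:310,455:505],(0,0,0),(60,60,60));n,l,s,ce=cv2.connectedComponentsWithStats(h);i=1+np.argmax(s[1:,4]);print(s[i],ce[i],at(T,ce[i]+[455,270],.08))
go((.457,-.331,.15),104.8)
"
```

```text
[ 0.43327344 -0.33983451  0.091     ] [ 0.47676622 -0.32867799  0.091     ] [ 0.45501983 -0.33425625  0.091     ] -165.61301641088886 0.044900893681137574
glue [ 0.67922271 -0.35598077  0.03      ]
[ 17   9  17  20 210] [24.97142857 19.22857143] [ 0.45419905 -0.32907936  0.08      ]
t [ 0.0793 -0.0384 -0.0172] a [ 0.0444 -0.0007  0.0001] | rows 1.6 time 11.67 at [ 0.4579 -0.2994  0.2094] F [0.2 0.1 0.2] j [-16.  16. -13.   0. -61. -51.]
```

Emit:
play_rows(
  commands=[
    {"fingers": -0.2,"tx": 0.079,"ty": -0.039,"tz": -0.02,"ax": 0.0444,"ay": 0,"az": 0},
    {"fingers": -0.2,"tx": 0.079,"ty": -0.039,"tz": -0.02,"ax": 0.0444,"ay": 0,"az": 0},
    {"fingers": -0.2,"tx": 0.079,"ty": -0.039,"tz": -0.02,"ax": 0.0444,"ay": 0,"az": 0},
    {"fingers": -0.2,"tx": 0.079,"ty": -0.039,"tz": -0.02,"ax": 0.0444,"ay": 0,"az": 0},
  ],
)

```text
time_s: 12.0
tcp_pos: [0.4552, -0.3312, 0.1494]
ee_rot: [[-0.005, -0.26, 0.966], [-0.0, 0.966, 0.26], [-1.0, 0.001, -0.005]]
wrist_force: [0.6, -0.4, 0.9]
gripper_width: 0.598
```

```bash
python3 -c "
from h import *
c=wcap();save(c,'w8')
q=viewer.capture('scene');p0=proj(q,(.455,-.332,.055)).astype(int);print(p0)
print('bar ends expected', [proj(c,(.455+s*.0213,-.332+s*.0055,.091)).round() for s in (-1,1)])
go((.455,-.332,.088),104.6)
im=q['image'][p0[1]-60:p0[1]+60,p0[0]-50:p0[0]+50]
cv2.imwrite('pics/w8.png',np.hstack([cv2.resize(c['image'][60:420,80:560],(480,360)),cv2.resize(im,(300,360))])[:,:,::-1])
"
```

```text
[144 243]
bar ends expected [array([316., 230.]), array([315., 300.])]
t [ 0.085  -0.0001 -0.0026] a [ 0.0028 -0.0002  0.0007] | rows 1.5 time 12.1 at [ 0.4568 -0.3313  0.1517] F [0.2 0.2 0.4] j [-19.  21. -16.   0. -54. -56.]
```

View pics/w8.png

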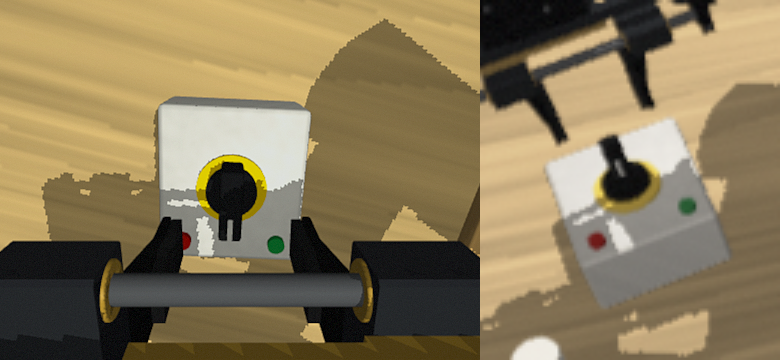

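Wrist picture 8: the bar runs (312,223) to (311,300) in full pixels. That is about 2.5 mm to the -y side of the jaw midline, which I'll correct in the descent.

Emit:
play_rows(
  commands=[
    {"fingers": -0.2,"tx": 0.04,"ty": -0.0033,"tz": -0.0026,"ax": 0.003,"ay": 0,"az": 0.0007},
    {"fingers": -0.2,"tx": 0.07,"ty": -0.0033,"tz": -0.0026,"ax": 0.003,"ay": 0,"az": 0.0007},
    {"fingers": -0.2,"tx": 0.084,"ty": -0.0033,"tz": -0.0026,"ax": 0.003,"ay": 0,"az": 0.0007},
    {"fingers": -0.2,"tx": 0.084,"ty": -0.0033,"tz": -0.0026,"ax": 0.003,"ay": 0,"az": 0.0007},
    {"fingers": 0.3,"tx": 0.084,"ty": -0.0033,"tz": -0.0026,"ax": 0.003,"ay": 0,"az": 0.0007},
  ],
)

```text
time_s: 12.52
tcp_pos: [0.4554, -0.3344, 0.0885]
ee_rot: [[-0.001, -0.25, 0.968], [-0.0, 0.968, 0.25], [-1.0, 0.0, -0.001]]
wrist_force: [-0.1, -0.2, 0.5]
gripper_width: 0.572
```

Emit:
play_rows(
  commands=[
    {"fingers": 1,"tx": 0,"ty": 0,"tz": 0,"ax": 0,"ay": 0,"az": 0},
    {"fingers": 1,"tx": 0,"ty": 0,"tz": 0,"ax": 0,"ay": 0,"az": 0},
    {"fingers": 1,"tx": 0,"ty": 0,"tz": 0,"ax": 0,"ay": 0,"az": 0},
    {"fingers": 1,"tx": 0,"ty": 0,"tz": 0,"ax": 0,"ay": 0,"az": 0},
    {"fingers": 1,"tx": 0,"ty": 0,"tz": 0,"ax": 0,"ay": 0,"az": 0},
  ],
)

```text
time_s: 12.93
tcp_pos: [0.4547, -0.3345, 0.0879]
ee_rot: [[-0.002, -0.249, 0.969], [0.001, 0.969, 0.249], [-1.0, 0.001, -0.001]]
wrist_force: [-0.1, 0.3, -0.1]
gripper_width: 0.231
```

Emit:
play_rows(
  commands=[
    {"fingers": 1,"tx": 0,"ty": 0,"tz": 0,"ax": 0,"ay": 0,"az": 0},
    {"fingers": 1,"tx": 0,"ty": 0,"tz": 0,"ax": 0,"ay": 0,"az": 0},
    {"fingers": 1,"tx": 0,"ty": 0,"tz": 0,"ax": 0,"ay": 0,"az": 0},
  ],
)

```text
time_s: 13.18
tcp_pos: [0.4546, -0.3346, 0.0876]
ee_rot: [[-0.002, -0.248, 0.969], [0.001, 0.969, 0.248], [-1.0, 0.001, -0.002]]
wrist_force: [-0.5, -0.3, 1.8]
gripper_width: 0.154
```

Gripped at about 13.4 mm with almost no side force. Twisting clockwise.

Emit:
play_rows(
  commands=[
    {"fingers": 1,"tx": 0,"ty": 0,"tz": 0,"ax": 0.033,"ay": 0,"az": 0},
    {"fingers": 1,"tx": 0,"ty": 0,"tz": 0,"ax": 0.066,"ay": 0,"az": 0},
    {"fingers": 1,"tx": 0,"ty": 0,"tz": 0,"ax": 0.1,"ay": 0,"az": 0},
    {"fingers": 1,"tx": 0,"ty": 0,"tz": 0,"ax": 0.133,"ay": 0,"az": 0},
    {"fingers": 1,"tx": 0,"ty": 0,"tz": 0,"ax": 0.166,"ay": 0,"az": 0},
  ],
)

```text
time_s: 13.6
tcp_pos: [0.4546, -0.3333, 0.0876]
ee_rot: [[-0.003, 0.271, 0.963], [0.002, 0.963, -0.271], [-1.0, 0.002, -0.003]]
wrist_force: [0.2, 7.1, 4.6]
gripper_width: 0.159
```

Emit:
play_rows(
  commands=[
    {"fingers": 1,"tx": 0,"ty": 0,"tz": 0,"ax": 0.033,"ay": 0,"az": 0},
    {"fingers": 1,"tx": 0,"ty": 0,"tz": 0,"ax": 0.066,"ay": 0,"az": 0},
    {"fingers": 1,"tx": 0,"ty": 0,"tz": 0,"ax": 0.1,"ay": 0,"az": 0},
    {"fingers": 1,"tx": 0,"ty": 0,"tz": 0,"ax": 0.133,"ay": 0,"az": 0},
    {"fingers": 1,"tx": 0,"ty": 0,"tz": 0,"ax": 0.15,"ay": 0,"az": 0},
  ],
)

```text
time_s: 14.02
tcp_pos: [0.4552, -0.3322, 0.0876]
ee_rot: [[-0.002, 0.678, 0.735], [0.004, 0.735, -0.678], [-1.0, 0.001, -0.004]]
wrist_force: [1.3, 11.2, 4.4]
gripper_width: 0.157
```

```bash
python3 -c "
from h import *
s=r.sense();E=s['ee_rot'];print(np.degrees(np.arctan2(E[1,1],E[0,1])),s['moment'],s['wrist_force'],s['gripper_width'],s['tcp_pos'])
"
```

```text
47.34353574453318 [ 3.1665766  -0.71084167  0.215223  ] [ 1.28265207 11.20680873  4.38183905] 0.15728875989952737 [ 0.45519909 -0.33220635  0.08762813]
```

Emit:
play_rows(
  commands=[
    {"fingers": 1,"tx": 0,"ty": 0,"tz": 0,"ax": 0.02,"ay": 0,"az": 0},
    {"fingers": 1,"tx": 0,"ty": 0,"tz": 0,"ax": 0.02,"ay": 0,"az": 0},
    {"fingers": 1,"tx": 0,"ty": 0,"tz": 0,"ax": 0.02,"ay": 0,"az": 0},
  ],
)

```text
time_s: 14.27
tcp_pos: [0.4552, -0.3321, 0.0876]
ee_rot: [[-0.002, 0.718, 0.696], [0.003, 0.696, -0.718], [-1.0, 0.001, -0.004]]
wrist_force: [1.6, 11.1, 4.8]
gripper_width: 0.159
```

```bash
python3 -c "
from h import *
s=r.sense();E=s['ee_rot'];print(np.degrees(np.arctan2(E[1,1],E[0,1])),s['moment'],s['wrist_force'],s['gripper_width'],s['tcp_pos'])
"
```

```text
44.09171545451114 [ 3.12575032 -0.65026599  0.52468615] [ 1.55128103 11.12199876  4.80302716] 0.15900150795308926 [ 0.45519759 -0.33207599  0.08760932]
```

The moment rose from 0.22 to 0.52 N m at about 60°, so the switch is against its stop. Releasing.

Emit:
play_rows(
  commands=[
    {"fingers": -1,"tx": 0,"ty": 0,"tz": 0,"ax": 0,"ay": 0,"az": 0},
    {"fingers": -1,"tx": 0,"ty": 0,"tz": 0,"ax": 0,"ay": 0,"az": 0},
    {"fingers": -1,"tx": 0,"ty": 0,"tz": 0,"ax": 0,"ay": 0,"az": 0},
    {"fingers": -1,"tx": 0,"ty": 0,"tz": 0,"ax": 0,"ay": 0,"az": 0},
    {"fingers": -1,"tx": 0,"ty": 0,"tz": 0,"ax": 0,"ay": 0,"az": 0},
  ],
)

```text
time_s: 14.68
tcp_pos: [0.4531, -0.3337, 0.0866]
ee_rot: [[-0.006, 0.72, 0.693], [0.003, 0.694, -0.72], [-1.0, -0.002, -0.006]]
wrist_force: [-3.7, 2.7, 0.2]
gripper_width: 0.454
```

Emit:
play_rows(
  commands=[
    {"fingers": -1,"tx": -0.04,"ty": 0,"tz": 0,"ax": 0,"ay": 0,"az": 0},
    {"fingers": -1,"tx": -0.09,"ty": 0,"tz": 0,"ax": 0,"ay": 0,"az": 0},
    {"fingers": -1,"tx": -0.14,"ty": 0,"tz": 0,"ax": 0,"ay": 0,"az": 0},
    {"fingers": -1,"tx": -0.16,"ty": 0,"tz": 0,"ax": 0,"ay": 0,"az": 0},
    {"fingers": -1,"tx": -0.16,"ty": 0,"tz": 0,"ax": 0,"ay": 0,"az": 0},
  ],
)

```text
time_s: 15.1
tcp_pos: [0.4575, -0.3366, 0.2129]
ee_rot: [[0.008, 0.72, 0.694], [-0.005, 0.694, -0.72], [-1.0, 0.002, 0.009]]
wrist_force: [0.2, -0.1, 0.2]
gripper_width: 0.83
```

```bash
python3 -c "
from h import *
s=r.sense();print(s['tcp_pos'],s['wrist_force'],s['time_s'])
c=wcap();print('centre',proj(c,(.4548,-.333,.091)).round())
q=viewer.capture('scene');S=dict(np.load('scene.npz'))
a=cv2.absdiff(q['image'][215:262,125:165],S['image'][215:262,125:165]);print('switch crop diff',a.mean())
d=lambda i:cv2.inRange(i[220:255,125:165],(0,0,0),(50,50,50))
for n,i in [('now',q['image']),('start',S['image'])]:
  ys,xs=np.nonzero(d(i)[:,:]);pts=np.c_[xs,ys].astype(float);print(n,len(pts),pts.mean(0).round(1),np.cov(pts.T).round(1).tolist())
# bystanders/flange/strip check
for n,b in [('tape',(400,160,450,205)),('jar',(290,175,325,215)),('offcut',(355,245,410,280)),('mallet',(285,300,420,365))]:
  x0,y0,x1,y1=b;print(n,cv2.absdiff(q['image'][y0:y1,x0:x1],S['image'][y0:y1,x0:x1]).mean().round(2))
m=col(q,(330,160,440,235),(15,150,100),(30,255,255));print('strip',m[:3])
hb=col(q,(285,215,303,245),(12,110,80),(35,255,255));h0=col(S,(285,215,303,245),(12,110,80),(35,255,255));print('hub',hb[:2],h0[:2])
"
```

```text
[ 0.45748387 -0.33661206  0.21286308] [ 0.2176185  -0.1103498   0.18155787] 15.1
centre [317. 226.]
switch crop diff 27.206560283687942
now 180 [16.3 20.8] [[15.7, 7.8], [7.8, 30.6]]
start 185 [16.2 20.7] [[16.2, 8.3], [8.3, 31.6]]
tape 5.81
jar 10.77
offcut 6.15
mallet 6.83
strip (array([378.57709251, 220.13876652]), np.int32(454), ((48.856689453125, 60.012733459472656), (9.875821113586426, 46.67030715942383), 73.61045837402344))
hub (array([293.32984293, 233.89528796]), np.int32(191)) (array([293.09401709, 230.8974359 ]), np.int32(117))
```

```bash
python3 -c "
from h import *
print(job.finish_job(), r.sense()['time_s'])"
```

```text
the job is handed in; nothing more can be done
the job is handed in; nothing more can be done
```

I finished all three steps and handed the job in at about 15 s of the 69 s allowed. The hand-in reports no verdict, so the results below rest on my own checks.

- **Strip:** I pulled the yellow strip about 118 mm straight out and released it. It dropped about 9 mm and lies flat on the bench, off the board. Its position in the last scene picture was the same as just after release.
- **Flange:** I turned it about 48° clockwise with the jaws on either side of one ear, and it dropped over the studs. A light press of 10–20 N met the disc at about 34 mm, which means it is fully home. The hub also stands further out of the flange than at the start.
- **Switch:** I twisted it clockwise about 60°. The moment rose from 0.22 to 0.52 N m, so it was at its stop. After I opened the jaws, its outline matched the start picture, so it had sprung back.
- **Bystanders:** The tape, screw jar, offcut and mallet areas differed little from the start picture, which I put down to shadows. I made no numeric check of the glue, tub or screwdriver, but the arm did not go near them.

**Fault:** when I lowered the strip, the fingertips pressed on the bench with about 49 N. That is under the 120 N wrist limit, and it was the fingers rather than the gripper's body. The two cameras also disagreed by about 7 mm on the hub's position when its height was fixed at 61 mm. I settled that with close wrist-camera views.

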